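Eject a board carrier from its sprung nest and hang it at the pointer

ROBOT

A 6-joint arm with a two-finger parallel gripper is mounted at the origin on the work surface. World frame = base frame: x ahead of the robot, y to its left, z up, the work surface at z = 0. Lengths are in mm, angles in rad, forces in N, time in s.
With the tool pointing down it reaches from about 425 to 950 mm from the base axis. Payload 3.5 kg.
Tool frame: the origin (TCP) lies on the mounting face of the last link; the fingertips stand arm.tcp_to_tips ahead of it and the grasp point (between the pads) lies 155 mm ahead of it (arm.tcp_to_tips is the distance from the TCP to the fingertips, in mm); z points along the fingers, y is the line along which they close (so a half turn about z gives the same grasp; the last joint's range is limited). The gripper opens to 85 mm and grips with 20 to 120 N. Pads are 22 mm wide; open, the fingers measure 114 mm over their backs; the gripper's body (76 mm by 85 mm) begins 54 mm behind the grasp point. The pads swing forward as they close: fully open they stand 13 mm farther back than shut.
Start: joints at [-1.325, 0.286, 1.577, -0, 1.279, -0.15], TCP at [260.266, -622.792, 404.725] pointing down, gripper open.
Joint ranges: [-2.77, 2.77], [-0.9, 2.22], [0.21, 2.48], [-1.53, 4.67], [0.24, 2.81], [-2.84, 2.84]. Speed limits (rad/s): [2.79, 2.79, 3.14, 3.14, 3.14, 3.14].

INTERFACE

Orientations are given as [roll, pitch, yaw] about the fixed x, y, z axes, in that order (R = Rz(yaw) Ry(pitch) Rx(roll)).
In Python, from rig import arm gives the robot as it stands. The module is installed in compiled form; this text tells all that it offers.
- The arm moves only by the tool drive_tool, never from a script. Its argument "increments" is a list of rows, each a list of 3 entries, a list of its own where there are three numbers: the finger opening in mm, from 0 to 85.4, then the shift along the world's x, y, z in mm, then the turn, a rotation vector about the world's x, y, z in degrees. A call has 1 to 12 rows; each row shifts and turns the commanded pose from where the row before left it; what a row does not reach is not made up. A row lasts 1/8 s, in which the tool goes at most 62.5 mm and 10.7 degrees, less where a joint would pass 70% of its speed; a pose out of reach is approached as far as the arm can. A call is refused whole if a number of a shift passes 62.5 or a number of a turn 10.7, either way. A call with a gripper value outside its range is refused whole. The fingers move at their own pace and stop on an object; the grip force is fixed at half the most. Time passes only in rows, so rows that do not move let the fingers close. It gives the time, the measured TCP pose, the force, the opening and the grip force at its end, in the units of the state.
- arm.read_state(): the state, without advancing time (a new reading comes with each control period).
- arm.snapshot(name): name is "scene" or "top"; returns (picture, depth): 480x640x3 uint8, blue, green, red; 480x640 float32, mm along the optical axis (not along the pixel's ray), 0 where there is no reading.
- arm.camera_info(name): a dict with "fx", "fy", "cx", "cy" (pixels), "cam_to_world" (4x4, takes a point from camera to world coordinates). Camera axes: x right, y down, z forward; pixel columns grow to the right and rows downward; lengths in mm; the calibration is good to about 2 mm. A picture is of the moment at which its call begins. camera_info takes no time and is no camera call.
- arm.job_done(): hands the job in; it is judged then, once.
The state is a dict: "t": time; "q": joint angles; "dq": joint speeds; "joint_torque": joint torques, N m; "position": TCP position; "ee_rot": TCP orientation; "force": force on the tool from outside, world axes, zero at the start; "moment": the same for the moment, N m; "grip_width": finger opening in mm; "grip_force": force on a finger pad.
Only numpy, scipy, OpenCV 4.12 (cv2) and the standard library are available. Lean on these libraries where they do the work, as an engineer would, in place of code of your own. Each camera call takes 0.05 s, during which the arm holds its last target. There are 200 camera calls.

TASK

Press the ejector pedal of the test nest down until the board carrier pops up out of its sprung catches, without holding the carrier meanwhile. Then hook the carrier over the hanging rail near the end that has no black disc, and slide it along the rail until the middle of its hook is in line with the pointer, leaving it hanging there at rest. Keep the carrier upright throughout, never lift it on or off the rail beside the pointer, and leave the solder spool and the flux bottle where they are.

Things in the scene. Friction and masses are not known exactly. Their poses are not given: they have to be found in the camera images.
- nest: Fixed nest on the bench: dark base 75 x 165 x 8 mm, card guides at y +-38 mm (up to z 72, 11 mm apart in x), spring housings at y +-73 mm whose round sprung noses (z 39 mm) catch over lugs at the carrier's lower corners. Origin: underside centre; the carrier stands upright in the plane x = 0; the pedal sticks out to -x.
- seat (a point): Point of the nest (z 22 mm) on which the middle of the carrier's lower edge rests when caught. Popped up, the carrier is about 18 mm higher and stays up by itself when the pedal is let go.
- pedal (a joint): Ejector see-saw; pivot along the nest's y at x -40, z 28 mm. 0 = rest (pad up), 0.54 rad = pad fully down, inner end up, carrier popped. Springs back when let go; needs roughly 10 N on the pad at the catches' hardest point.
- pedal_pad (a point): Top centre of the pedal's aluminium pad (30 x 44 mm), to be pressed from above; at rest at x -116, z 53 mm in the nest; fully down about 43 mm lower.
- carrier: Loose board carrier, 0.22 kg: aluminium frame 98 (y) x 80 high x 8 mm (x) round a green circuit board, 106 mm over its lower lugs; above it a hook and a grip bar, 167 mm high in all. Origin: middle of the lower edge; +z up, +x the side to which the hook is open. In the nest its axes agree with the nest's.
- hook (a point): Centre of the underside of the hook's web, z 130 mm in the carrier; it rests on top of the bar when hung. Hook: bent strip 60 mm wide (y), neck on the -x side (x -9.5 to -13.5), lip on the +x side (x 9.5 to 13.5) reaching 14 mm below the web. Below the lip it is open to +x, with free height down to 46 mm below the web.
- grip (a point): Middle of the grip bar on top of the hook, z 155 mm in the carrier. Bar 60 (y) x 10 (x) x 32 mm, from z 135 to 167 mm; pinch it across its 10 mm thickness (x).
- rail: Fixed hanging rail: steel bar, 12 mm diameter, 330 mm long along the rail's y, axis 145 mm above the bench, posts at y +-158 mm. A black disc (36 mm diameter) is at y -150 mm; the +y end, without disc, is the loading end. Origin: bench level below its middle. The carrier is hooked on from the -x side moving to +x, axes along the rail's.
- rail_top (a point): Top of the bar at its middle, 151 mm above the bench, axes as the rail's.
- pointer: Pointer: slim steel stake 131 mm high on a 40 mm square foot, on the rail's +x side, its short arm with white tip pointing at the bar; between the rail's middle and 80 mm towards the disc end. Origin: bench level, 44 mm beyond the bar, axes as the rail's.
- mark (a point): Point on top of the bar level with the pointer, axes as the rail's; the middle of the hook must finish here.
- spool: Bystander: metal solder spool standing, 60 mm diameter, 56 mm high; origin under its centre.
- flux: Bystander: clear flux bottle standing, 44 mm diameter, 75 mm high; origin under its centre.
Not all that is in view belongs to the job. Leave any orange look-alike of the nest alone. There is more than one size of the carrier; the job needs the larger.

How it is judged:
By the outcome, as a careful person would: the job done as asked, in the order asked, and still so for the second after the job is handed in, with the robot touching nothing.
It also fails if it takes over 72 s, if anything falls off the work surface, if the arm or the gripper's body presses on something with over 40 N, if the wrist force passes 120 N, or if a joint passes its speed limit or range.

## Working session

There is one attempt and no reset: what is moved stays moved. The work goes in short steps, Python scripts to look and compute and a tool call to move; the robot and the scene stay as the last step left them, time stands still between calls to the robot, and variables do not carry over. Pictures are saved under pics/ and viewed, at most 10 in all, crops included, and the job is handed in when it is done.

Besides the shell and the picture viewer there is one more tool, called after "Call:" by a JSON object that holds its "method" and its "body", one argument or row to a line. drive_tool: Moves the arm, as the interface text tells. Its arguments: {"type":"object","properties":{"increments":{"type":"array","items":{"type":"array"}}},"required":["increments"]}

```bash
mkdir -p pics; cat > h.py <<'E'
import numpy as np, cv2, pickle
from rig import arm
def snap(n,f):
    p,d=arm.snapshot(n); cv2.imwrite(f'pics/{f}.png',p); np.save(f'pics/{f}.npy',d); return p,d
def cam(n):
    c=arm.camera_info(n); return c, np.array(c['cam_to_world'])
def pts(n,d):
    c,T=cam(n); v,u=np.mgrid[0:480,0:640]
    P=np.stack([(u-c['cx'])/c['fx']*d,(v-c['cy'])/c['fy']*d,d,np.ones_like(d)],-1)@T.T
    P=P[...,:3]; P[d==0]=np.nan; return P
def ray(n,u,v,z):
    c,T=cam(n); r=T[:3,:3]@np.array([(u-c['cx'])/c['fx'],(v-c['cy'])/c['fy'],1]); o=T[:3,3]
    return o+r*(z-o[2])/r[2]
E
python3 - <<'E'
from h import *
s=arm.read_state(); print(s, arm.tcp_to_tips)
for n in('scene','top'):
    snap(n,n+'0'); c,T=cam(n); print(n,c['fx'],c['cx'],c['cy'],T.round(3).tolist())
E
```

```text
{'t': 0.0, 'q': array([-1.32498781e+00,  2.87169552e-01,  1.57817007e+00,  5.42563119e-06,
        1.27857988e+00, -1.49995268e-01]), 'dq': array([-0.00053102, -0.00127432, -0.00070575, -0.00018321,  0.00157423,
       -0.00121603]), 'joint_torque': array([ 9.25351947e-05, -4.05981982e+01, -2.92628556e+01, -1.66676573e-04,
        5.83234476e-03, -7.15332988e-06]), 'position': array([ 260.21531092, -622.55565069,  403.34786024]), 'ee_rot': array([-3.13929271e+00, -3.52841741e-04,  3.95801811e-01]), 'force': array([ 0.0624717 ,  0.53304972, -0.32263374]), 'moment': array([0.02180014, 0.07129649, 0.02191649]), 'grip_force': 0.0, 'grip_width': 85.58764716738122} 173.4
scene 522.2692628900834 317.136924854409 247.53543882351502 [[-0.685, 0.41, -0.602, 1203.623], [0.728, 0.366, -0.58, 530.528], [-0.017, -0.835, -0.549, 704.507], [0.0, 0.0, 0.0, 1.0]]
top 585.0961048400412 314.0726490128947 227.30227721902077 [[-0.015, -0.999, 0.045, 506.367], [-1.0, 0.015, 0.007, -84.49], [-0.008, -0.045, -0.999, 1195.456], [0.0, 0.0, 0.0, 1.0]]
```

View pics/scene0.png

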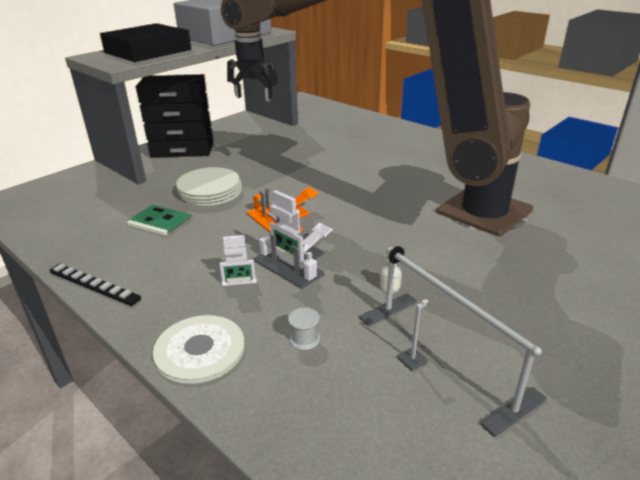

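View pics/top0.png

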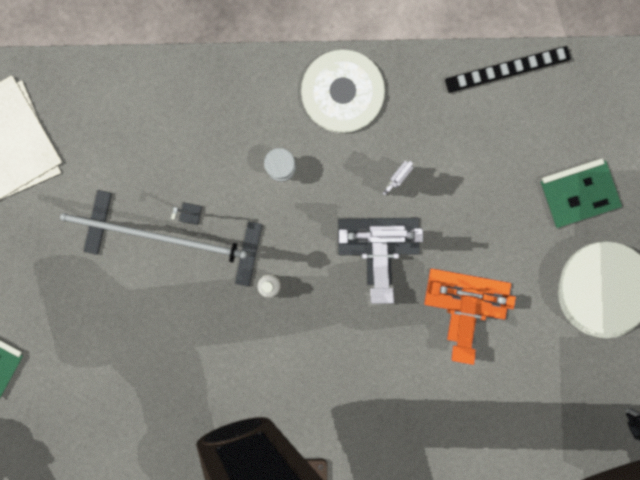

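Candidates:
- **Carrier:** in the grey nest at top (388,235), scene (287,245), which is the large one. The small loose one is at top (399,176), scene (238,262).
- **Nest:** the grey one at top (380,237). The orange look-alike is at top (468,305).
- **Rail:** the disc is at top (234,253) and the loading end at (63,217).
- **Pointer:** at top (190,212).
- **Bystanders:** spool at (280,164), flux at (268,286).

Next I measure these and make one close crop.

```bash
cat > m.py <<'E'
from h import *
D={n:np.load(f'pics/{n}0.npy') for n in('top','scene')}
PT=pts('top',D['top']);PS=pts('scene',D['scene'])
def box(P,x0,x1,y0,y1,z0,z1):
    m=(P[...,0]>x0)&(P[...,0]<x1)&(P[...,1]>y0)&(P[...,1]<y1)&(P[...,2]>z0)&(P[...,2]<z1)
    return P[m]
def rect(Q,l):
    if len(Q)<5: print(l,len(Q));return
    r=cv2.minAreaRect(Q[:,:2].astype(np.float32)); print(l,len(Q),'c',np.round(r[0],1),'size',np.round(r[1],1),'ang',round(r[2],2),'zmed',np.round(np.percentile(Q[:,2],[5,50,95]),1))
for n,u,v in[('nest',380,237),('pad',381,296),('grip',388,235),('disc',234,253),('end',64,217),('foot',190,212),('spool',280,164),('flux',268,286),('table',300,350)]:
    print(n,PT[v,u].round(1))
E
python3 - <<'E'
from m import *
c=PT[237,380]
for n,P in(('T',PT),('S',PS)):
    for a,b in((175,200),(4,12),(40,62)):
        rect(box(P,c[0]-160,c[0]+60,c[1]-100,c[1]+100,a,b),f'{n} nest z{a}-{b}')
    rect(box(P,350,800,100,500,138,156),n+' bar')
a=cv2.imread('pics/top0.png')[180:330,310:460]; b=cv2.imread('pics/scene0.png')[170:300,215:345]
cv2.imwrite('pics/c1.png',np.hstack([cv2.resize(a,(400,400),interpolation=2),cv2.resize(b,(400,400),interpolation=2)]))
E
```

```text
nest [ 534.4 -193.4  157. ]
pad [ 422.4 -204.2   50.1]
grip [ 536.8 -203.9  188.2]
disc [510.   66.2 156.1]
end [579.  371.  152.9]
foot [594.3 173.9  20.9]
spool [683.1 -11.1  56.7]
flux [446.2  13.7  73.1]
table [311.5 -43.1  -3.9]
T nest z175-200 204 c [ 539.4 -205.9] size [58.5  8.9] ang 89.09 zmed [183.8 187.6 191.2]
T nest z4-12 1901 c [ 485.4 -191.4] size [194.1 216.4] ang 89.4 zmed [ 4.4  7.  10.5]
T nest z40-62 808 c [ 480.5 -206.8] size [161.4 143.7] ang 89.95 zmed [41.1 48.6 54.5]
T bar 1056 c [548.7 239. ] size [286.4  14.4] ang 77.05 zmed [145.1 149.2 152.6]
S nest z175-200 190 c [ 538.9 -204.5] size [13.4 63.1] ang 0.02 zmed [175.8 185.8 190.2]
S nest z4-12 952 c [ 491.4 -199.4] size [168.5 187.3] ang 83.98 zmed [ 5.3  8.2 10.8]
S nest z40-62 748 c [ 479.3 -205.7] size [148.1 164. ] ang 0.04 zmed [41.  48.9 58.7]
S bar 1209 c [548.9 240. ] size [288.3  13.9] ang 76.97 zmed [142.7 149.3 152.4]
```

View pics/c1.png

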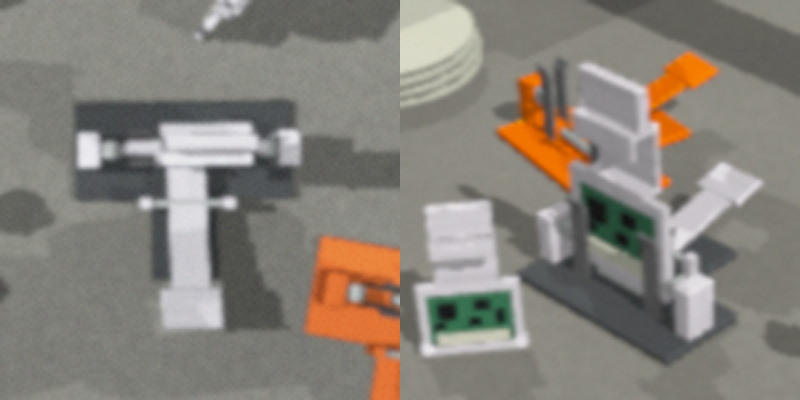

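The crop confirms the choice. The large carrier is in the grey nest, with its aluminium pedal pad towards the robot (-x), and the small carrier stands loose in front. Now the precise measurements.

```bash
python3 - <<'E'
from m import *
# pedal pad
for n,P in(('T',PT),('S',PS)):
    rect(box(P,400,440,-235,-170,38,65),n+' pad')
    rect(box(P,505,570,-240,-170,180,195),n+' grip')
    rect(box(P,510,560,-300,-250,30,75),n+' housing R'); rect(box(P,510,560,-155,-110,30,75),n+' housing L')
    # bar line
    Q=box(P,500,600,90,375,142,156); 
    c=Q[:,:2].mean(0); u,s,vt=np.linalg.svd(Q[:,:2]-c,full_matrices=False); d=vt[0]*np.sign(vt[0,1]); nn=np.array([d[1],-d[0]])
    B=box(P,480,620,30,420,135,175)[:,:2]-c; w=abs(B@nn)<5; t=(B@d)[w]
    print(n,'bar c',c.round(1),'dir',d.round(4),'yaw',np.degrees(np.arctan2(-d[0],d[1])).round(2),'rms',np.std((Q[:,:2]-c)@nn).round(2),'ends',(c+d*t.min()).round(1),(c+d*t.max()).round(1), 'len',np.ptp(t).round(1),'ztop',np.percentile(Q[:,2],95).round(1))
    Z=box(P,480,560,30,95,158,175); rect(Z,n+' disc top')
    for z0,z1 in((3,15),(30,100),(105,127),(125,140)):
        Q=box(P,480,660,90,230,z0,z1); Q=Q[((Q[:,:2]-c)@nn>14)&((Q[:,:2]-c)@nn<75)]
        rect(Q,f'{n} pointer {z0}-{z1}')
        if len(Q): print('   along-c',np.percentile((Q[:,:2]-c)@d,[5,50,95]).round(1),'off',np.percentile((Q[:,:2]-c)@nn,[5,50,95]).round(1))
    for l,x,y in(('spool',683,-11),('flux',446,14)): rect(box(P,x-50,x+50,y-50,y+50,15,90),n+' '+l)
a=cv2.imread('pics/top0.png')
# nest base dark mask in top
g=a.max(2); m=((g<75)&(g>20)).astype(np.uint8); m[:,:335]=0;m[:,425:]=0;m[:215]=0;m[260:]=0
ys,xs=np.nonzero(m); print('dark bbox',np.percentile(xs,[1,99]),np.percentile(ys,[1,99]),ray('top',338.5,217,8).round(1),ray('top',421.5,217,8).round(1),ray('top',338.5,254,8).round(1))
b=cv2.imread('pics/scene0.png')[285:375,385:450]; t=a[190:270,40:265]
cv2.imwrite('pics/c2.png',np.vstack([cv2.resize(t,(790,281),interpolation=2),cv2.copyMakeBorder(cv2.resize(b,(220,305),interpolation=2),0,0,0,570,0)]))
E
```

```text
nest [ 534.4 -193.4  157. ]
pad [ 422.4 -204.2   50.1]
grip [ 536.8 -203.9  188.2]
disc [510.   66.2 156.1]
end [579.  371.  152.9]
foot [594.3 173.9  20.9]
spool [683.1 -11.1  56.7]
flux [446.2  13.7  73.1]
table [311.5 -43.1  -3.9]
T pad 376 c [ 424.3 -206.3] size [43.3 31.2] ang 88.41 zmed [44.6 50.8 55.5]
T grip 203 c [ 539.4 -205.9] size [58.5  8.9] ang 89.09 zmed [184.1 187.6 191.2]
T housing R 152 c [ 540.3 -269. ] size [24.  37.3] ang 0.06 zmed [40.8 47.8 61.2]
T housing L 150 c [ 540.4 -140.3] size [28.1 23.7] ang 89.18 zmed [42.  47.7 51.6]
T bar c [548.2 233. ] dir [0.2199 0.9755] yaw -12.7 rms 3.45 ends [505.7  44.4] [581.  378.5] len 342.5 ztop 152.6
T disc top 44 c [511.9  69. ] size [ 6.2 28.7] ang 77.13 zmed [158.2 160.6 163.4]
T pointer 3-15 420 c [576.9 156.8] size [149.   60.1] ang 77.48 zmed [ 3.5  6.9 10.8]
   along-c [-101.2  -48.4  -18.3] off [31.2 52.6 73. ]
T pointer 30-100 23 c [591.4 174.9] size [3.4 6. ] ang 41.71 zmed [39.2 67.  96.1]
   along-c [-48.6 -47.9 -46.5] off [53.4 55.7 58. ]
T pointer 105-127 15 c [586.2 175.6] size [ 2.  16.9] ang 74.99 zmed [
[... 999 characters left out ...]
 off [35.  56.5 72.5]
S pointer 30-100 133 c [590.9 177.4] size [9.9 7.7] ang 29.73 zmed [32.8 65.3 97.3]
   along-c [-65.9 -61.7 -59.7] off [50.6 54.3 56.3]
S pointer 105-127 47 c [588.6 180. ] size [ 6.9 14. ] ang 47.12 zmed [106.6 117.4 126.3]
   along-c [-65.9 -61.3 -59.6] off [49.1 54.5 56.2]
S pointer 125-140 64 c [582.9 178.9] size [ 7.2 24. ] ang 83.44 zmed [126.6 131.1 134.7]
   along-c [-66. -62. -60.] off [35.4 45.  55.4]
S spool 849 c [684.7  -8.7] size [58.8 58.5] ang 43.28 zmed [19.8 55.1 57.7]
S flux 310 c [448.3  20.2] size [34.9 44.6] ang 35.52 zmed [17.8 41.9 64.9]
dark bbox [343.24 418.  ] [219.08 258.52] [ 580.4 -125.6    8. ] [ 577.8 -294.     8. ] [ 505.3 -124.3    8. ]
```

View pics/c2.png

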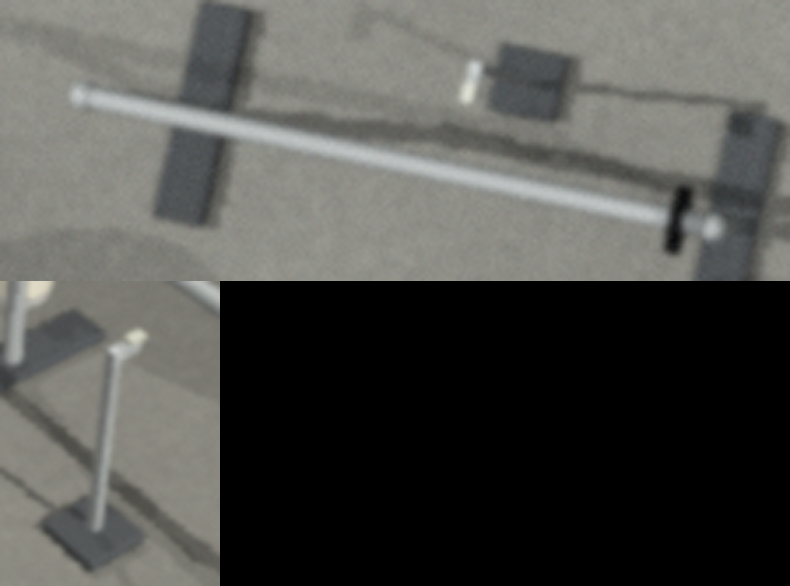

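The crop shows the white-tipped pointer arm at about top (174,213). It is level with a bar point near world (538.5, 189), where the two views agree to about 2 mm.

| Item | Measured | Check |
|---|---|---|
| Carrier grip | (539, -205), top at z ≈ 189 | matches 22 + 167 mm |
| Pedal pad | (423, -205), z ≈ 51–53 | matches 53 mm, 116 mm from the carrier |
| Bar | yaw -12.7°, top at z ≈ 152 | matches 151 mm |

I now move above the pad with the fingers closed.

Call:
{"method": "drive_tool", "body": {
  "increments": [
    [0, [16, 42, -10], [0, 0, 6.7]],
    [0, [16, 42, -10], [0, 0, 6.7]],
    [0, [16, 42, -14], [0, 0, 6.7]],
    [0, [16, 42, -14], [0, 0, 6.7]],
    [0, [16, 42, -14], [0, 0, 6.7]],
    [0, [16, 42, -14], [0, 0, 6.7]],
    [0, [16, 42, -16], [0, 0, 6.7]],
    [0, [16, 42, -16], [0, 0, 6.7]],
    [0, [16, 42, -16], [0, 0, 6.7]],
    [0, [18, 40, -16], [0, 0, 6.7]],
    [0, [0, 0, 0], [0, 0, 0]],
    [0, [0, 0, 0], [0, 0, 0]]
  ]
}}

```text
t: 1.6
position: [422.3, -205.0, 264.8]
ee_rot: [3.142, 0.0, 1.565]
force: [0.0, -0.1, 0.9]
grip_width: -0.4
grip_force: 0.0
```

Call:
{"method": "drive_tool", "body": {
  "increments": [
    [0, [0, 0, -15], [0, 0, 0]],
    [0, [0, 0, -15], [0, 0, 0]],
    [0, [0, 0, -5], [0, 0, 0]],
    [0, [0, 0, -5], [0, 0, 0]],
    [0, [0, 0, -5], [0, 0, 0]],
    [0, [0, 0, -5], [0, 0, 0]],
    [0, [0, 0, -5], [0, 0, 0]],
    [0, [0, 0, 0], [0, 0, 0]]
  ]
}}

```text
t: 2.6
position: [422.4, -205.1, 210.0]
ee_rot: [3.141, 0.001, 1.565]
force: [-1.1, 0.1, 1.3]
grip_width: -0.4
grip_force: 0.7
```

Call:
{"method": "drive_tool", "body": {
  "increments": [
    [0, [0, 0, -4], [0, 0, 0]],
    [0, [0, 0, -4], [0, 0, 0]],
    [0, [0, 0, -4], [0, 0, 0]],
    [0, [0, 0, -4], [0, 0, 0]],
    [0, [0, 0, -4], [0, 0, 0]],
    [0, [0, 0, 0], [0, 0, 0]],
    [0, [0, 0, 0], [0, 0, 0]]
  ]
}}

```text
t: 3.48
position: [422.4, -204.7, 189.8]
ee_rot: [3.141, -0.0, 1.565]
force: [1.1, -0.2, 1.7]
grip_width: 0.3
grip_force: 1.0
```

```bash
python3 - <<'E'
from h import *
for n in('top','scene'):
    p,d=snap(n,n+'1'); P=pts(n,d)
    m=(P[...,0]>515)&(P[...,0]<565)&(P[...,1]>-240)&(P[...,1]<-170)&(P[...,2]>165)&(P[...,2]<225)
    Q=P[m]; print(n,len(Q),np.percentile(Q[:,2],[50,90,98]).round(1) if len(Q) else '')
E
```

```text
top 558 [176.9 207.5 209.2]
scene 531 [185.8 207.4 209. ]
```

The carrier top has risen from 189 to 207 mm, so it has popped up. I'll press the pedal to the bottom, then retreat.

Call:
{"method": "drive_tool", "body": {
  "increments": [
    [0, [0, 0, -3], [0, 0, 0]],
    [0, [0, 0, -2], [0, 0, 0]],
    [0, [0, 0, 0], [0, 0, 0]],
    [0, [0, 0, 20], [0, 0, 0]],
    [0, [0, 0, 30], [0, 0, 0]],
    [0, [0, 0, 40], [0, 0, 0]],
    [0, [0, 0, 50], [0, 0, 0]],
    [85, [0, 0, 50], [0, 0, 0]],
    [85, [0, 0, 40], [0, 0, 0]],
    [85, [0, 0, 0], [0, 0, 0]]
  ]
}}

```text
t: 4.82
position: [422.5, -205.0, 417.7]
ee_rot: [3.138, 0.004, 1.565]
force: [-0.3, -0.6, -0.3]
grip_width: 54.4
grip_force: 0.0
```

```bash
python3 - <<'E'
from h import *
from m import rect
for n in('top','scene'):
    p,d=snap(n,n+'2'); P=pts(n,d)
    for lo,hi in((198,215),(165,185)):
        m=(P[...,0]>515)&(P[...,0]<565)&(P[...,1]>-245)&(P[...,1]<-165)&(P[...,2]>lo)&(P[...,2]<hi)
        rect(P[m],f'{n} {lo}')
    m=(P[...,0]>400)&(P[...,0]<440)&(P[...,1]>-235)&(P[...,1]<-170)&(P[...,2]>5)&(P[...,2]<70); rect(P[m],n+' pad')
E
```

```text
nest [ 534.4 -193.4  157. ]
pad [ 422.4 -204.2   50.1]
grip [ 536.8 -203.9  188.2]
disc [510.   66.2 156.1]
end [579.  371.  152.9]
foot [594.3 173.9  20.9]
spool [683.1 -11.1  56.7]
flux [446.2  13.7  73.1]
table [311.5 -43.1  -3.9]
top 198 215 c [ 532.  -206.3] size [59.4  8.6] ang 89.12 zmed [202.3 204.9 208.1]
top 165 312 c [ 534.2 -206.7] size [26.5 60. ] ang 0.2 zmed [170.1 173.2 176.7]
top pad 97 c [ 427.9 -194.9] size [25.5 30. ] ang 16.9 zmed [43.6 49.2 54.5]
scene 198 139 c [ 531.2 -205. ] size [61.6 14.1] ang 88.61 zmed [198.8 204.6 207.6]
scene 165 256 c [ 539.2 -203.4] size [28.5 64.3] ang 16.07 zmed [165.8 174.5 183.4]
scene pad 182 c [ 422.9 -204.5] size [45.5 32.3] ang 87.99 zmed [45.4 51.5 56.4]
```

The pedal is back at rest. The popped carrier leans about 3° towards the robot, with its grip at x = 531.5. I'll close the fingers centred on the upright position (x = 539.5) so that they straighten it without pushing against the guides.

Call:
{"method": "drive_tool", "body": {
  "increments": [
    [85, [40, 0, 0], [0, 0, 0]],
    [85, [40, -0.5, 0], [0, 0, 0]],
    [85, [37, 0, 0], [0, 0, 0]],
    [85, [0, 0, 0], [0, 0, 0]],
    [85, [0, 0, -20], [0, 0, 0]],
    [85, [0, 0, -20], [0, 0, 0]],
    [85, [0, 0, -15], [0, 0, 0]],
    [85, [0, 0, -10], [0, 0, 0]],
    [85, [0, 0, 0], [0, 0, 0]]
  ]
}}

```text
t: 6.05
position: [538.9, -205.2, 348.7]
ee_rot: [-3.14, -0.001, 1.565]
force: [0.4, -0.4, 0.5]
grip_width: 85.0
grip_force: 0.0
```

Call:
{"method": "drive_tool", "body": {
  "increments": [
    [60, [0, 0, 0], [0, 0, 0]],
    [45, [0, 0, 0], [0, 0, 0]],
    [30, [0, 0, 0], [0, 0, 0]],
    [22, [0, 0, 0], [0, 0, 0]],
    [14, [0, 0, 0], [0, 0, 0]],
    [8, [0, 0, 0], [0, 0, 0]],
    [4, [0, 0, 0], [0, 0, 0]],
    [4, [0, 0, 0], [0, 0, 0]],
    [4, [0, 0, 0], [0, 0, 0]]
  ]
}}

```text
t: 7.18
position: [539.4, -205.3, 349.9]
ee_rot: [3.141, 0.0, 1.565]
force: [0.5, 0.2, 0.5]
grip_width: 9.4
grip_force: 58.7
```

Call:
{"method": "drive_tool", "body": {
  "increments": [
    [4, [0, 0, 5], [0, 0, 0]],
    [4, [0, 0, 10], [0, 0, 0]],
    [4, [0, 0, 15], [0, 0, 0]],
    [4, [0, 0, 20], [0, 0, 0]],
    [4, [0, 0, 25], [0, 0, 0]],
    [4, [0, 0, 25], [0, 0, 0]],
    [4, [0, 0, 25], [0, 0, 0]],
    [4, [0, 0, 20], [0, 0, 0]],
    [4, [0, 0, 10], [0, 0, 0]],
    [4, [0, 0, 0], [0, 0, 0]],
    [4, [0, 0, 0], [0, 0, 0]]
  ]
}}

```text
t: 8.55
position: [539.2, -205.3, 503.3]
ee_rot: [-3.139, -0.001, 1.565]
force: [-0.6, 0.8, -3.6]
grip_width: 9.4
grip_force: 58.7
```

```bash
python3 - <<'E' | tail -8
from h import *
from m import rect
s=arm.read_state(); print(s['position'].round(1),s['force'].round(2),s['moment'].round(3))
for n in('scene','top'):
    p,d=snap(n,n+'3'); P=pts(n,d)
    for lo,hi in((175,195),(195,275),(312,330)):
        m=(P[...,0]>500)&(P[...,0]<580)&(P[...,1]>-265)&(P[...,1]<-145)&(P[...,2]>lo)&(P[...,2]<hi)
        rect(P[m],f'{n} {lo}')
        Q=P[m]
        if n=='scene' and lo==195:
            A=np.c_[Q[:,1:],np.ones(len(Q))]; 
            for _ in range(4): k=np.linalg.lstsq(A,Q[:,0],rcond=None)[0]; r=Q[:,0]-A@k; g=abs(r)<4; A=A[g];Q=Q[g]
            print('plane dx/dy,dx/dz',k.round(4),'n',len(Q))
cv2.imwrite('pics/c3.png',cv2.resize(p if 0 else cv2.imread('pics/scene3.png')[60:310,180:400],(528,600)))
E
```

```text
[ 539.2 -205.3  503.3] [-0.65  0.79 -3.6 ] [ 0.02  -0.004  0.066]
scene 175 23 c [ 539.  -203.4] size [92.5  4.1] ang 88.96 zmed [192.2 193.7 194.8]
scene 195 1233 c [ 532.7 -205.9] size [108.8  25.7] ang 89.17 zmed [199.2 235.4 272.2]
plane dx/dy,dx/dz [-1.000000e-04 -1.110000e-02  5.418153e+02] n 1128
scene 312 278 c [ 537.1 -205.8] size [31.5 63.1] ang 0.47 zmed [313.  322.6 328.8]
top 175 0
top 195 16 c [ 538.9 -155.6] size [7.2 4.1] ang 2.64 zmed [202.2 206.  235.2]
top 312 27 c [ 529.  -181.7] size [9.5 7.5] ang 89.62 zmed [324.6 325.9 328.5]
```

View pics/c3.png

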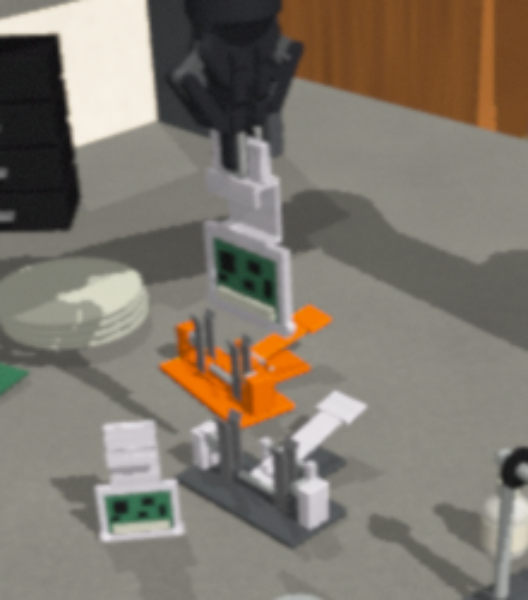

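The carrier hangs upright in the grip, within 0.6°. It is clear of the nest, with its lower edge at z ≈ 192. I now carry it high over to the loading end, on the rail's -x side.

Call:
{"method": "drive_tool", "body": {
  "increments": [
    [4, [-1, 20, 2], [0, 0, -1]],
    [4, [-3, 40, 0], [0, 0, -1.2]],
    [4, [-4, 50, 0], [0, 0, -1.2]],
    [4, [-4, 50, 0], [0, 0, -1.2]],
    [4, [-4, 50, 0], [0, 0, -1.2]],
    [4, [-4, 50, 0], [0, 0, -1.2]],
    [4, [-4, 50, 0], [0, 0, -1.2]],
    [4, [-4, 50, 0], [0, 0, -1.2]],
    [4, [-4, 50, 0], [0, 0, -1.2]],
    [4, [-4, 50, 0], [0, 0, -1.2]],
    [4, [-2, 37, 0], [0, 0, -0.7]],
    [4, [-1, 20.5, 0], [0, 0, 0]]
  ]
}}

```text
t: 10.15
position: [499.9, 313.9, 505.7]
ee_rot: [-3.14, 0.001, 1.349]
force: [-0.2, 0.5, -2.7]
grip_width: 9.2
grip_force: 58.6
```

Call:
{"method": "drive_tool", "body": {
  "increments": [
    [4, [0, 0, 0], [0, 0, 0]],
    [4, [0, 0, -20], [0, 0, 0]],
    [4, [0, 0, -30], [0, 0, 0]],
    [4, [0, 0, -30], [0, 0, 0]],
    [4, [0, 0, -30], [0, 0, 0]],
    [4, [0, 0, -20], [0, 0, 0]],
    [4, [0, 0, -10], [0, 0, 0]],
    [4, [0, 0, 0], [0, 0, 0]],
    [4, [0, 0, 0], [0, 0, 0]]
  ]
}}

```text
t: 11.28
position: [500.7, 312.3, 368.2]
ee_rot: [3.139, -0.002, 1.347]
force: [0.1, -0.1, -3.0]
grip_width: 9.2
grip_force: 58.6
```

```bash
cat > rail.py <<'E'
from h import *
d=np.array([.2203,.9754]); nn=np.array([.9754,-.2203]); c=np.array([548.5,233.])
def RC(P): # rail coords: x off bar axis, y along with origin c, z
    q=P[...,:2]-c; return np.stack([q@nn,q@d,P[...,2]],-1)
def st(l,Q):
    if len(Q)<5: print(l,len(Q)); return
    print(l,len(Q),*[np.percentile(Q[:,i],[2,50,98]).round(1) for i in range(3)])
def sel(R,x0,x1,y0,y1,z0,z1):
    return R[(R[...,0]>x0)&(R[...,0]<x1)&(R[...,1]>y0)&(R[...,1]<y1)&(R[...,2]>z0)&(R[...,2]<z1)]
E
python3 - <<'E'
from rail import *
s=arm.read_state(); print(s['position'].round(1),s['ee_rot'].round(4),RC(s['position']).round(1))
for n in('scene','top'):
    p,dd=snap(n,n+'4'); R=RC(pts(n,dd))
    X=(-110,-20)
    for lo,hi in((35,50),(60,125),(130,150),(160,182),(185,212)): st(f'{n} {lo}',sel(R,*X,0,140,lo,hi))
    st(n+' bar near',sel(R,-12,12,0,140,135,160))
    Q=sel(R,-90,-40,20,120,62,128)
    if n=='scene':
        A=np.c_[Q[:,1:],np.ones(len(Q))]
        for _ in range(4): k=np.linalg.lstsq(A,Q[:,0],rcond=None)[0]; r=Q[:,0]-A@k; g=abs(r)<4; A=A[g];Q=Q[g]
        print('plane',k.round(4),len(Q))
b=cv2.imread('pics/scene4.png')[150:450,300:640]; cv2.imwrite('pics/c4.png',cv2.resize(b,(680,600)))
E
```

```text
[500.7 312.3 368.2] [ 3.1394e+00 -1.5000e-03  1.3469e+00] [-64.1  66.8 368.2]
scene 35 0
scene 60 1185 [-67.8 -63.2 -58. ] [ 17.5  67.  115. ] [ 61.2 103.6 124.2]
scene 130 695 [-77.7 -65.3 -60.5] [ 20.   69.1 113.4] [130.5 140.8 149.5]
scene 160 211 [-79.6 -53.9 -51.5] [37.7 83.5 95.6] [162.  176.8 181.6]
scene 185 621 [-75.  -57.3 -49. ] [37.2 74.9 95.7] [185.9 195.3 211.4]
scene bar near 677 [-6.1  1.1  4.5] [  3.1  78.3 138.5] [139.8 149.4 152.6]
plane [ 7.00000e-04 -6.17000e-02 -5.69073e+01] 1085
top 35 0
top 60 170 [-67.2 -59.9 -56.4] [13.  35.4 94.3] [ 67.3  81.8 122.3]
top 130 138 [-75.6 -65.3 -59.6] [16.9 37.3 51.1] [133.1 139.6 145.6]
top 160 24 [-76.9 -73.4 -50.5] [34.6 36.8 65.2] [160.8 175.6 181.3]
top 185 227 [-79.2 -59.1 -47.9] [34.8 48.  62.6] [187.6 193.8 211.2]
top bar near 515 [-6.1 -0.3  5.3] [  2.5  69.7 138. ] [144.  149.2 153.4]
```

View pics/c4.png

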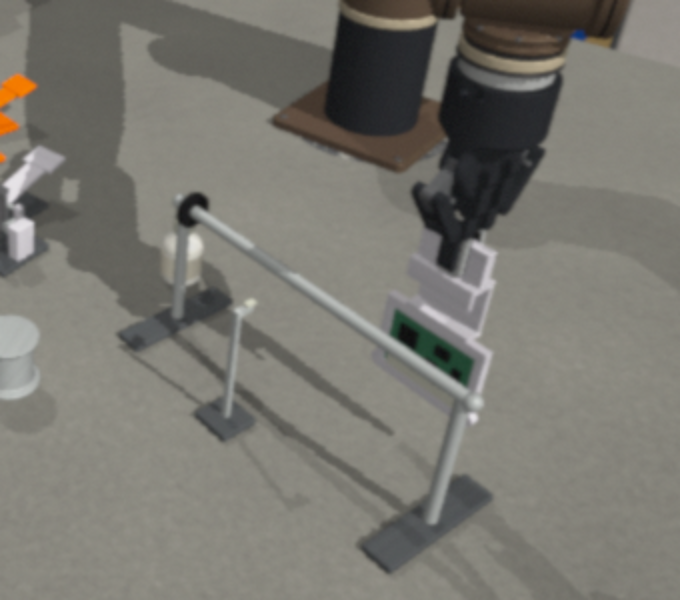

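The carrier is in front of the bar near the free end, with its lower edge at about z 57. The lug clears the end post by about 10 mm. I'll shift it a few mm inboard, lower it to insertion height and advance +x.

Call:
{"method": "drive_tool", "body": {
  "increments": [
    [4, [-0.5, -2, -6], [0, 0, 0]],
    [4, [-0.5, -2, -6.5], [0, 0, 0]],
    [4, [0, 0, 0], [0, 0, 0]],
    [4, [9, -2, 0], [0, 0, 0]],
    [4, [9, -2, 0], [0, 0, 0]],
    [4, [9, -2, 0], [0, 0, 0]],
    [4, [9, -2, 0], [0, 0, 0]],
    [4, [0, 0, 0], [0, 0, 0]]
  ]
}}

```text
t: 12.38
position: [536.1, 299.9, 354.3]
ee_rot: [3.141, -0.0, 1.346]
force: [-0.0, 0.0, -2.4]
grip_width: 8.8
grip_force: 58.7
```

```bash
python3 - <<'E'
from rail import *
s=arm.read_state(); print(s['position'].round(1),s['ee_rot'].round(4),RC(s['position']).round(1),s['force'].round(1))
for n in('scene','top'):
    p,dd=snap(n,n+'5'); R=RC(pts(n,dd))
    for lo,hi in((30,45),(60,70),(80,90),(100,110),(120,132),(158,175),(175,182),(188,202)): st(f'{n} {lo}',sel(R,-60,-8,0,115,lo,hi))
E
```

```text
[536.1 299.9 354.3] [ 3.1414e+00 -1.0000e-04  1.3462e+00] [-26.9  62.5 354.3] [-0.   0.  -2.4]
scene 30 19 [-27.8 -26.2 -25.2] [ 23.9  58.4 107. ] [43.  44.4 45. ]
scene 60 337 [-29.9 -25.2 -21. ] [ 13.9  63.8 109.4] [60.3 66.1 69.6]
scene 80 247 [-30.3 -27.2 -23.7] [ 14.8  67.  109.6] [80.2 85.1 89.8]
scene 100 286 [-30.9 -27.7 -24. ] [ 15.   64.7 109.7] [100.1 104.6 109.9]
scene 120 206 [-40.9 -36.6 -29.7] [31.4 61.9 90.4] [125.1 128.3 131.7]
scene 158 305 [-40.9 -16.6 -14.5] [32.2 68.3 90.8] [158.8 167.4 174.8]
scene 175 245 [-40.3 -19.4 -14.2] [31.7 67.9 91.1] [175.4 179.  181.7]
scene 188 263 [-31.2 -24.  -11. ] [32.6 70.1 91.1] [188.3 195.  201.7]
top 30 1
top 60 48 [-29.4 -22.7 -20.7] [11.1 39.  61.4] [60.5 65.5 68.6]
top 80 13 [-31.2 -25.8 -23.4] [10.5 12.5 61. ] [81.  84.7 88.8]
top 100 10 [-29.4 -23.9 -23.5] [11.5 24.8 45.2] [102.4 103.7 108.7]
top 120 122 [-37.5 -29.1 -23.5] [12.5 32.3 46. ] [120.4 125.2 131.1]
top 158 40 [-39.8 -18.2 -14.2] [30.3 32.3 60.6] [160.7 172.6 174.8]
top 175 134 [-40.9 -24.5 -14.7] [30.5 42.  56. ] [175.2 178.  181.1]
top 188 64 [-45.2 -24.   -9.9] [29.9 53.2 60.8] [189.6 196.2 201.9]
```

Call:
{"method": "drive_tool", "body": {
  "increments": [
    [4, [9, -2, 0], [0, 0, 0]],
    [4, [9, -2, 0], [0, 0, 0]],
    [4, [9, -2, 0], [0, 0, 0]],
    [4, [0, 0, 0], [0, 0, 0]],
    [4, [0, 0, -6], [0, 0, 0]],
    [4, [0, 0, -6], [0, 0, 0]],
    [4, [0, 0, -4], [0, 0, 0]],
    [4, [0, 0, 0], [0, 0, 0]]
  ]
}}

```text
t: 13.48
position: [562.0, 294.2, 337.4]
ee_rot: [-3.14, 0.001, 1.347]
force: [-0.1, 0.0, -3.0]
grip_width: 8.7
grip_force: 58.6
```

```bash
python3 - <<'E'
from rail import *
s=arm.read_state(); print(s['position'].round(1),s['ee_rot'].round(4),RC(s['position']).round(1),s['force'].round(1),s['moment'].round(2))
for n in('scene','top'):
    p,dd=snap(n,n+'6'); R=RC(pts(n,dd))
    for lo,hi in((15,30),(140,165),(158,185)): st(f'{n} {lo}',sel(R,-30,30,29,95,lo,hi))
E
```

```text
[562.  294.2 337.4] [-3.1404e+00  8.0000e-04  1.3472e+00] [ -0.4  62.7 337.4] [-0.1  0.  -3. ] [-0.01 -0.06  0.02]
scene 15 36 [-1.9 -0.4  1.4] [31.5 66.8 92.4] [26.2 28.3 29.7]
scene 140 567 [-14.4   9.   11.8] [32.  70.3 92. ] [143.6 156.6 164.2]
scene 158 587 [-11.6   3.5  14.9] [32.4 71.1 91.1] [158.8 168.1 184.2]
top 15 0
top 140 185 [-14.    1.1  12.7] [29.6 38.4 58.7] [144.2 160.7 164.6]
top 158 212 [-16.6   1.9  15.5] [30.6 45.2 58.5] [158.8 162.8 183.9]
```

Call:
{"method": "drive_tool", "body": {
  "increments": [
    [4, [0, 0, -1.5], [0, 0, 0]],
    [4, [0, 0, -1.5], [0, 0, 0]],
    [4, [0, 0, -1], [0, 0, 0]],
    [4, [0, 0, 0], [0, 0, 0]],
    [4, [0, 0, 0], [0, 0, 0]]
  ]
}}

```text
t: 14.2
position: [562.3, 294.2, 334.3]
ee_rot: [3.142, -0.0, 1.347]
force: [0.6, -0.2, -1.6]
grip_width: 9.3
grip_force: 58.6
```

Call:
{"method": "drive_tool", "body": {
  "increments": [
    [4, [0, 0, -1], [0, 0, 0]],
    [4, [0, 0, 0], [0, 0, 0]],
    [4, [0, 0, 0], [0, 0, 0]]
  ]
}}

```text
t: 14.58
position: [562.3, 294.2, 333.2]
ee_rot: [-3.142, 0.0, 1.347]
force: [0.1, 0.2, -2.9]
grip_width: 9.2
grip_force: 58.6
```

Call:
{"method": "drive_tool", "body": {
  "increments": [
    [4, [0, 0, -1], [0, 0, 0]],
    [4, [0, 0, 0], [0, 0, 0]],
    [4, [0, 0, 0], [0, 0, 0]]
  ]
}}

```text
t: 14.95
position: [562.3, 294.2, 332.2]
ee_rot: [-3.142, 0.0, 1.347]
force: [-0.3, -0.0, -2.3]
grip_width: 9.1
grip_force: 58.6
```

Call:
{"method": "drive_tool", "body": {
  "increments": [
    [4, [0, 0, -0.8], [0, 0, 0]],
    [4, [0, 0, 0], [0, 0, 0]],
    [4, [0, 0, 0], [0, 0, 0]]
  ]
}}

```text
t: 15.32
position: [562.3, 294.2, 331.6]
ee_rot: [3.141, -0.0, 1.347]
force: [-0.7, -0.1, -2.6]
grip_width: 8.9
grip_force: 58.9
```

Call:
{"method": "drive_tool", "body": {
  "increments": [
    [4, [0, 0, -0.8], [0, 0, 0]],
    [4, [0, 0, 0], [0, 0, 0]],
    [4, [0, 0, 0], [0, 0, 0]]
  ]
}}

```text
t: 15.7
position: [562.3, 294.3, 331.5]
ee_rot: [3.141, -0.0, 1.347]
force: [-2.7, -1.4, 2.9]
grip_width: 9.0
grip_force: 59.6
```

The hook now rests on the bar, with about 5 N of contact. I slide it towards the mark, about 106 mm along the bar, in stages.

Call:
{"method": "drive_tool", "body": {
  "increments": [
    [4, [-1, -4.43, 0.3], [0, 0, 0]],
    [4, [-2, -8.85, 0], [0, 0, 0]],
    [4, [-2, -8.85, 0], [0, 0, 0]],
    [4, [-2, -8.85, 0], [0, 0, 0]],
    [4, [-2, -8.85, 0], [0, 0, 0]],
    [4, [-1, -4.43, 0], [0, 0, 0]],
    [4, [0, 0, 0], [0, 0, 0]]
  ]
}}

```text
t: 16.58
position: [552.4, 249.3, 331.5]
ee_rot: [3.141, 0.001, 1.347]
force: [-0.8, -0.1, 6.6]
grip_width: 8.9
grip_force: 59.9
```

Call:
{"method": "drive_tool", "body": {
  "increments": [
    [4, [-1, -4.43, 0], [0, 0, 0]],
    [4, [-2, -8.85, 0], [0, 0, 0]],
    [4, [-2, -8.85, 0], [0, 0, 0]],
    [4, [-2, -8.85, 0], [0, 0, 0]],
    [4, [-2, -8.85, 0], [0, 0, 0]],
    [4, [-1, -4.43, 0], [0, 0, 0]],
    [4, [0, 0, 0], [0, 0, 0]],
    [4, [0, 0, 0], [0, 0, 0]]
  ]
}}

```text
t: 17.58
position: [542.3, 205.3, 331.4]
ee_rot: [3.141, 0.001, 1.347]
force: [0.8, 1.4, 5.7]
grip_width: 9.1
grip_force: 60.0
```

```bash
cat > chk.py <<'E'
from rail import *
import sys
s=arm.read_state(); print(s['position'].round(1),s['ee_rot'].round(4),RC(s['position']).round(1),s['force'].round(1),s['moment'].round(2))
for n in('scene','top'):
    p,dd=snap(n,n+sys.argv[1]); R=RC(pts(n,dd))
    st(n+' lip',sel(R,-2,24,-110,30,139,153)); 
    st(n+' web',sel(R,-15,18,-110,30,154,162)); st(n+' hook',sel(R,-20,20,-110,30,154,186)); st(n+' bottom',sel(R,-20,20,-120,40,12,28));st(n+' frame',sel(R,-20,20,-120,40,30,100))
    st(n+' stake',sel(R,46,62,-75,-15,30,128)); st(n+' parm',sel(R,28,62,-75,-15,124,138))
b=cv2.imread(f'pics/scene{sys.argv[1]}.png')[200:420,330:590]; cv2.imwrite(f'pics/c{sys.argv[1]}.png',cv2.resize(b,(709,600)))
E
python3 chk.py 7
```

```text
[542.3 205.3 331.4] [3.1411e+00 7.0000e-04 1.3472e+00] [ 1.000e-01 -2.830e+01  3.314e+02] [0.8 1.4 5.7] [ 0.22 -0.08 -0.01]
scene lip 391 [-1.6  4.3 12.2] [-107.1  -26.6   26.9] [140.  147.9 152.6]
scene web 199 [-12.3   6.7  12.3] [-59.5 -20.3   0.4] [154.4 156.4 161.7]
scene hook 533 [-11.6   3.8  15.9] [-59.  -17.7   0.2] [154.5 166.8 184.9]
scene bottom 116 [-1.9  1.2  2.8] [-78.6 -24.8  20.4] [20.2 24.8 27.8]
scene frame 1378 [-5.1  0.3  5. ] [-76.3 -23.6  19.3] [32.2 64.2 98.9]
scene stake 192 [49.5 55.  57.2] [-48.8 -43.8 -41.3] [ 33.3  82.4 126.6]
scene parm 67 [34.6 45.7 56.5] [-48.3 -44.1 -41.5] [124.9 131.3 135.8]
top lip 143 [-1.8  2.5 12.7] [-108.3  -78.7  -36.3] [143.9 149.4 152.7]
top web 103 [-13.4  -2.6  12.6] [-63.5 -49.2 -37.3] [154.2 156.1 160.7]
top hook 189 [-15.2   0.6  13.9] [-60.8 -45.8 -33.9] [154.3 158.9 185.7]
top bottom 2
top frame 36 [-1.5  5.1  7. ] [-78.7 -52.  -34. ] [32.5 42.5 75.5]
top stake 37 [49.3 55.2 57.8] [-49.1 -48.2 -43.4] [ 37.7  84.1 127.3]
top parm 48 [37.9 47.8 57. ] [-49. -46. -42.] [124.7 129.9 134.6]
```

View pics/c7.png

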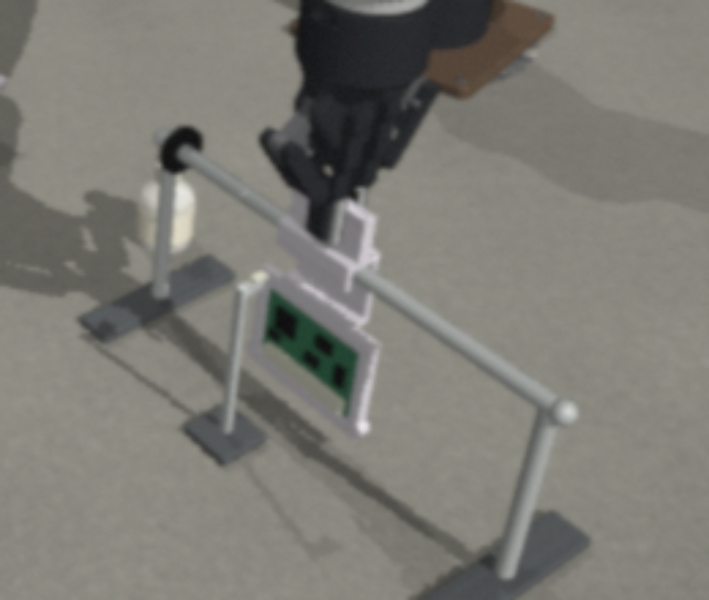

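The hook straddles the bar and the white tip is visible at crop (260,277). Relative to the pointer, the hook's centre has 15–16 mm still to go in both views.

Call:
{"method": "drive_tool", "body": {
  "increments": [
    [4, [-0.8, -3.5, 0], [0, 0, 0]],
    [4, [-1, -4.5, 0], [0, 0, 0]],
    [4, [-1, -4.5, 0], [0, 0, 0]],
    [4, [-0.6, -2.5, 0], [0, 0, 0]],
    [4, [0, 0, 0], [0, 0, 0]],
    [4, [0, 0, 0], [0, 0, 0]]
  ]
}}

```text
t: 18.42
position: [539.0, 190.6, 331.4]
ee_rot: [3.141, -0.0, 1.347]
force: [0.6, 2.6, 6.1]
grip_width: 9.1
grip_force: 59.9
```

```bash
python3 chk.py 8; python3 - <<'E'
from rail import *
# white tip by colour: yellowish/white bright, on plane z=131, both views
for n,win in(('scene',(285,320,410,440)),('top',(200,225,160,190))):
    p=cv2.imread(f'pics/{n}0.png'); h=p[win[0]:win[1],win[2]:win[3]].astype(int)
    b,g,r=h[...,0],h[...,1],h[...,2]; m=(r>195)&(r-b>8)
    ys,xs=np.nonzero(m)
    if len(xs): print(n,len(xs),xs.mean()+win[2],ys.mean()+win[0],RC(ray(n,xs.mean()+win[2],ys.mean()+win[0],131)).round(1))
    else: print(n,r.max(),(r-b).max())
E
```

```text
[539.  190.6 331.4] [ 3.1410e+00 -2.0000e-04  1.3471e+00] [  0.  -43.5 331.4] [0.6 2.6 6.1] [ 0.47 -0.1   0.01]
scene lip 404 [-1.5  3.7 12.3] [-106.8  -28.5   28.2] [139.6 147.5 152.8]
scene web 199 [-12.2   6.1  11.7] [-74.5 -33.7 -14.4] [154.2 156.4 161.9]
scene hook 520 [-12.3   3.8  15.9] [-73.4 -33.1 -14.6] [154.4 167.2 185.2]
scene bottom 101 [-0.9  1.3  3.3] [-85.3 -36.    4.2] [20.9 24.9 27.7]
scene frame 1247 [-5.1  0.3  5.3] [-87.8 -35.7   4.3] [31.4 63.5 98.6]
scene stake 194 [50.2 54.6 57.2] [-49.  -43.7 -41.2] [ 31.8  81.7 127.1]
scene parm 64 [35. 45. 56.] [-48.9 -44.2 -41.7] [126.3 131.5 134.8]
top lip 98 [-1.8  2.6 13.3] [-108.6  -88.3  -55.8] [142.7 149.2 152.7]
top web 105 [-13.1   4.7  12.7] [-75.1 -63.6 -50.6] [154.2 155.9 159.9]
top hook 192 [-13.1   0.7  14.6] [-75.4 -62.7 -48.7] [154.3 158.3 185.7]
top bottom 0
top frame 35 [-0.6  5.   7. ] [-95.2 -69.8 -51.2] [31.5 42.5 80.7]
top stake 38 [48.3 55.3 57.9] [-49.2 -48.2 -44.5] [ 37.6  89.3 127.8]
top parm 47 [37.9 47.3 57.1] [-48.9 -45.7 -42.6] [124.5 130.9 135.8]
scene 9 424.6666666666667 300.8888888888889 [ 36.7 -48.  131. ]
top 9 172.88888888888889 216.44444444444446 [ 40.7 -44.1 131. ]
```

Call:
{"method": "drive_tool", "body": {
  "increments": [
    [4, [-0.2, -0.8, 0], [0, 0, 0]],
    [4, [0, 0, 0], [0, 0, 0]],
    [4, [0, 0, 0.4], [0, 0, 0]],
    [4, [0, 0, 0], [0, 0, 0]],
    [12, [0, 0, 0], [0, 0, 0]],
    [16, [0, 0, 0], [0, 0, 0]],
    [22, [0, 0, 0], [0, 0, 0]],
    [30, [0, 0, 0], [0, 0, 0]],
    [40, [0, 0, 0], [0, 0, 0]],
    [55, [0, 0, 0], [0, 0, 0]],
    [70, [0, 0, 0], [0, 0, 0]],
    [85, [0, 0, 0], [0, 0, 0]]
  ]
}}

```text
t: 20.02
position: [538.7, 189.9, 331.4]
ee_rot: [3.142, -0.0, 1.347]
force: [0.3, 0.9, -0.0]
grip_width: 84.7
grip_force: 0.0
```

Call:
{"method": "drive_tool", "body": {
  "increments": [
    [85, [0, 0, 5], [0, 0, 0]],
    [85, [0, 0, 10], [0, 0, 0]],
    [85, [0, 0, 25], [0, 0, 0]],
    [85, [0, 0, 40], [0, 0, 0]],
    [85, [-20, 0, 50], [0, 0, 0]],
    [85, [-40, 0, 40], [0, 0, 0]],
    [85, [-40, 0, 0], [0, 0, 0]],
    [85, [0, 0, 0], [0, 0, 0]],
    [85, [0, 0, 0], [0, 0, 0]]
  ]
}}

```text
t: 21.15
position: [438.8, 189.9, 501.8]
ee_rot: [3.14, -0.0, 1.347]
force: [0.7, -0.4, -0.4]
grip_width: 85.1
grip_force: 0.0
```

```bash
python3 chk.py 9; python3 - <<'E'
from m import *
for n in('top','scene'):
    P=pts(n,np.load(f'pics/{n}9.npy'))
    for l,x,y in(('spool',683,-11),('flux',446,14)): rect(box(P,x-50,x+50,y-50,y+50,15,90),n+' '+l)
E
```

```text
[438.8 189.9 501.8] [ 3.1405e+00 -3.0000e-04  1.3471e+00] [-97.5 -66.3 501.8] [ 0.7 -0.4 -0.4] [ 0.01 -0.01 -0.02]
scene lip 411 [-1.7  3.7 12.3] [-105.8  -29.1   26.9] [139.5 147.6 152.7]
scene web 232 [-10.    4.5  12. ] [-74.4 -41.  -15.3] [154.2 156.9 161.3]
scene hook 597 [-8.2  1.8 11.1] [-74.2 -41.2 -15.5] [154.4 166.1 184.8]
scene bottom 103 [1.3 3.6 5.5] [-83.8 -37.2   4.6] [20.7 24.8 27.7]
scene frame 1256 [-3.2  1.8  7.6] [-89.1 -36.2   3.5] [31.8 64.1 98.5]
scene stake 193 [50.  54.7 57.1] [-48.8 -43.6 -41. ] [ 33.3  81.9 125.1]
scene parm 64 [34.6 44.7 55.8] [-48.6 -44.1 -41.6] [125.  131.2 135.5]
top lip 195 [-1.8  3.  13.2] [-108.   -44.7   28.3] [143.5 149.  152.7]
top web 234 [-13.4   4.9  12.8] [-75.7 -45.9 -16.8] [154.  156.1 159.4]
top hook 326 [-13.3   2.3  12.7] [-76.3 -48.4 -16.9] [154.1 156.8 185.8]
top bottom 1
top frame 60 [4.2 5.9 9.2] [-97.5 -75.7 -54. ] [33.9 44.6 93.7]
top stake 37 [49.5 55.2 57.8] [-49.1 -48.2 -45.3] [ 32.8  82.5 126.4]
top parm 47 [37.9 47.7 57.3] [-48.6 -46.  -42.8] [124.9 130.9 134.9]
nest [ 534.4 -193.4  157. ]
pad [ 422.4 -204.2   50.1]
grip [ 536.8 -203.9  188.2]
disc [510.   66.2 156.1]
end [579.  371.  152.9]
foot [594.3 173.9  20.9]
spool [683.1 -11.1  56.7]
flux [446.2  13.7  73.1]
table [311.5 -43.1  -3.9]
top spool 708 c [685.6  -9.9] size [58.4 57.9] ang 25.52 zmed [51.4 55.1 58.5]
top flux 413 c [444.3  14.6] size [43.8 43. ] ang 2.77 zmed [35.  50.5 75.9]
scene spool 848 c [683.9  -9.4] size [60.4 58.5] ang 43.4 zmed [20.3 55.1 57.9]
scene flux 308 c [447.3  17.9] size [36.2 44.7] ang 22.99 zmed [17.5 41.9 65.5]
```

View pics/c9.png

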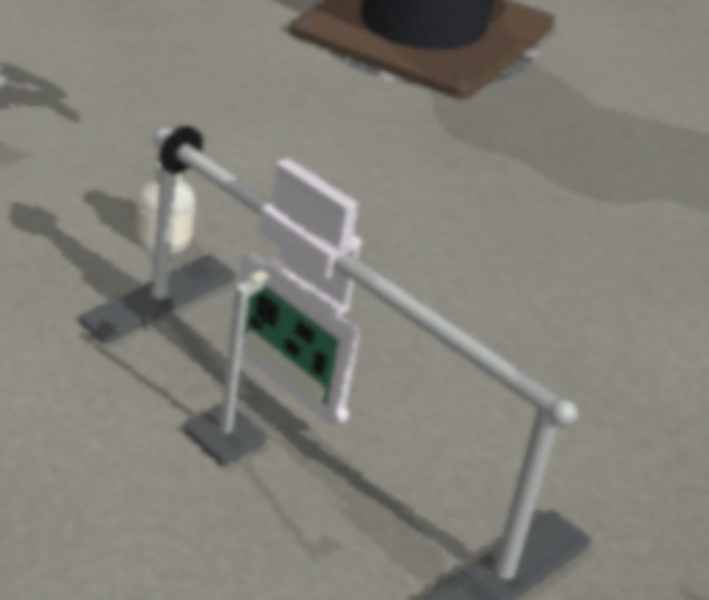

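The carrier hangs on the bar, with its hook centre within about 1 mm of the pointer in both views. The spool and flux bottle have not moved. I let it settle, confirm it is at rest, and hand in.

Call:
{"method": "drive_tool", "body": {
  "increments": [
    [85, [0, 0, 0], [0, 0, 0]],
    [85, [0, 0, 0], [0, 0, 0]],
    [85, [0, 0, 0], [0, 0, 0]],
    [85, [0, 0, 0], [0, 0, 0]],
    [85, [0, 0, 0], [0, 0, 0]],
    [85, [0, 0, 0], [0, 0, 0]],
    [85, [0, 0, 0], [0, 0, 0]],
    [85, [0, 0, 0], [0, 0, 0]]
  ]
}}

```text
t: 22.25
position: [438.6, 189.9, 501.4]
ee_rot: [3.142, -0.0, 1.347]
force: [0.3, 0.5, 0.4]
grip_width: 85.3
grip_force: 0.0
```

```bash
python3 chk.py 10 | grep -E 'hook|bottom|parm'; python3 - <<'E'
from rig import arm
print(arm.job_done())
E
```

```text
scene hook 602 [-8.1  1.8 11.4] [-74.6 -41.2 -15.4] [154.5 166.  185.2]
scene bottom 98 [1.4 3.5 5.4] [-86.3 -37.3   3.7] [19.4 24.7 27.7]
scene parm 65 [34.8 44.7 56.3] [-48.4 -43.8 -40.9] [125.7 131.7 135.3]
top hook 340 [-13.6   1.2  12.6] [-76.1 -48.7 -15.8] [154.1 156.5 185.8]
top bottom 3
top parm 48 [37.9 47.5 57.3] [-49.  -46.1 -42.1] [125.9 130.7 135.3]
the job is handed in; nothing more can be done
None
```

The job is handed in at about 22 s: the carrier was popped with the pedal, hooked on near the end without the disc, and slid to the pointer, where it hangs at rest within about 1 mm of the mark (the verdict was not returned).

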